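# Dip the brine tank

### The job

Check the brine tank: take the dipstick (the rod with the round collar, not the paddle) by its handle from the tray and slide it down the tank's slanted gauge tube, without forcing it, until its collar rests on the tube's mouth. Then draw it right out and finish still holding it up for reading: dead still, level, marked side up, at least 20 cm above the worktop along its whole length and touching nothing but the gripper. Leave the paddle and the thermometer lying in the tray, and do not drop the dipstick.

Things in the scene. Friction and masses are not known exactly. Their poses are not given: they have to be found in the camera images.
- dipstick: Gauge rod. Origin: bar's centre line at the collar's seating face; x to the tip, z out of the face with the marks. Flat steel bar 9 (y) x 5 (z) mm, x = 0 to 125. Collar: dark disc 34 mm across, x = -5 to 0. Black handle 14 (y) x 20 (z) mm, x = -79 to -5: grip it at x = -42, across y. 75 g, balance at x = +27. Starts level, marks up, tip away from the robot, handle free in the air.
- dipstick_tip (a point): End of the dipstick's bar, 125 mm from its origin; axes as the dipstick's.
- paddle: Brine paddle in the tray's other pair of notches, parallel to the dipstick and 80 mm beside it, either side: same handle, bar, origin and axes, but no broad collar, and a flat blade 34 x 44 mm at its far end. Leave it.
- thermometer: White probe thermometer 178 x 22 x 14 mm lying in the tray's right-hand lane, its body to the far side. Origin under its middle. Leave it.
- tray: Fixed steel tray 190 (x) x 200 (y) x 14 mm; origin under its centre, x as the dipstick's at the start. Two white rests, 52 mm high, 10 mm thick, centred at x = -10 and +55; their notches (12 mm wide, floor 42 mm above the worktop, at y = +55 and -25) carry the bars of dipstick and paddle: bar centre 44.5 mm above the worktop, collar face at x = -30.
- brine_tank: Fixed stainless tank 200 (x) x 160 (y) mm, 140 mm high, with a 45 degree shoulder facing the robot and a lid whose bar handle rises to 168 mm. Origin under its centre, z up, x away from the robot.
- glass_screen: Fixed clear glass screen, hard to see, along the far edge of the tray's counter: upright within 15 degrees, leaning away from the robot, top 240 mm above the worktop. Its origin lies at its foot in the middle of its 1.37 m length, which runs along world y; its left end stands beside the brine tank.
- gauge_tube: Guide tube fixed on the tank's shoulder, leaning to the robot at 45 degrees. Origin: centre of its mouth, 140 mm above the worktop, 100 mm before the tank's origin; z out of the mouth along the axis. Bore 14 mm, flared to 26 mm inside (32 outside) over the outer 9 mm; clear for the dipstick's full length. Collar on the mouth: dipstick's origin at the tube's, dipstick x along tube -z.

How it is judged:
On the way, in this order (a step that is already met when the one before it is completed fails the run):
1. the dipstick is in the gauge tube with its collar on the mouth (z of dipstick in the frame of gauge_tube between -0.005 and 0.003 m and distance between dipstick and gauge_tube below 0.006 m and angle between the x axis of dipstick and the z axis of gauge_tube, either way round below 0.09 rad), for 0.1 s.
2. the dipstick is drawn right out of the tube, in the fingers (z of dipstick_tip in the frame of gauge_tube above 0.005 m and contact force between dipstick and the fingers above 1 N), for 0.1 s.
At the end, for the whole second after the job is handed in: After seating (collar within 3 mm of the mouth) and withdrawal the dipstick is held in the fingers, marks up, level within 0.2 rad, collar and tip over 200 mm above the worktop, still, touching neither tank, tray nor glass; paddle within 20 mm and thermometer within 30 mm of their starts (contact force between dipstick and the fingers above 1 N and angle between dipstick's own z axis and vertical below 0.2 rad and height (world z) of each of dipstick, dipstick_tip above 0.2 m and linear speed of dipstick below 0.02 m/s and angular speed of dipstick below 0.15 rad/s and contact force between dipstick and brine_tank below 0.05 N and contact force between dipstick and tray below 0.05 N and contact force between dipstick and glass_screen below 0.05 N and distance of paddle from where it was at the start of the episode below 0.02 m and distance of thermometer from where it was at the start of the episode below 0.03 m); the arm keeps its last pose, push and grip.
It fails at once if the dipstick is forced against the tank or its tube (over 40 N) (contact force between dipstick and brine_tank above 40 N).
It fails at once if the dipstick is dropped on the worktop (height (world z) of dipstick below 0.03 m).
It fails at once if the paddle or the thermometer is knocked out of place (distance of paddle from where it was at the start of the episode above 0.04 m or distance of thermometer from where it was at the start of the episode above 0.05 m).
It also fails if it takes over 54 s, if anything falls off the work surface, if the arm or the gripper's body presses on something with over 40 N, if the wrist force passes 120 N, or if a joint passes its speed limit or range.

### The arm

A 6-joint arm with a two-finger parallel gripper is mounted at the origin on a cart in front of the work surface, level with it; the furniture and walls round the work are solid. World frame = base frame: x ahead of the robot, y to its left, z up, the work surface at z = 0. Lengths are in m, angles in rad, forces in N, time in s.
With the tool pointing down it reaches from about 0.35 to 0.725 m from the base axis. Payload 4.3 kg.
Tool frame: the origin (TCP) lies at the very end of the fingers, on their centre line; the grasp point (between the pads) lies 19 mm behind it (hold_point_z is the distance from the TCP to the grasp point, in m); z points along the fingers, y is the line along which they close (so a half turn about z gives the same grasp; the last joint's range is limited). The gripper opens to 85 mm and grips with 20 to 120 N. Pads are 22 mm wide; open, the fingers measure 114 mm over their backs; the gripper's body (76 mm by 85 mm) begins 54 mm behind the grasp point. The pads swing forward as they close: fully open they stand 13 mm farther back than shut.
Start: joints at [1.001, 0.377, 0.081, 1.274, 0, 1.46], TCP at [0.255, 0.515, 0.195] pointing down, gripper open.
Joint ranges: [-2.72, 2.72], [-0.84, 1.66], [-1.02, 1.22], [-1.77, 2.12], [-1.37, 1.28], [-3.14, 3.14]. Speed limits (rad/s): [2.57, 2.57, 3.14, 3.14, 3.14, 3.14].

### API

Orientations are given as a unit quaternion [x, y, z, w].
In Python, from rig import observe, capture, camera_params, close_job, hold_point_z gives the robot as it stands.
- The arm moves only by the shell command python3 -m jog 'ROWS' [OPENING]. ROWS is JSON, a list of rows, each a list of 2 entries, a list of its own where there are three numbers: the shift along the tool's x, y, z in cm, then the turn about the tool's z in rad. A call has 1 to 8 rows; each row is the pose to reach, as a shift and turn from the pose commanded when the call began, along the tool's axes at that moment; what a row does not reach only later rows make up. A row lasts 1/8 s, in which the tool goes at most 62.5 mm and 10.7 degrees, less where a joint would pass 70% of its speed; a pose out of reach is approached as far as the arm can. A call with a gripper value outside its range is refused whole. OPENING is the opening, from 0 (shut) to 1 (fully open), set as the call begins (- or left out, the last holds). The fingers move at their own pace and stop on an object; the grip force is fixed at half the most. Time passes only in rows, so rows that repeat a pose let the fingers close. It gives the time, the measured TCP pose, the force, the opening and the grip force at its end, in the units of the state.
- observe(): the state, without advancing time (a new reading comes with each control period).
- capture(name): name is "scene" or "top" or "wrist"; returns the picture (400x640x3 uint8, blue, green, red); there is no depth.
- camera_params(name): a dict with "fx", "fy", "cx", "cy" (pixels), "T" (4x4, takes a point from camera to world coordinates). Camera axes: x right, y down, z forward; pixel columns grow to the right and rows downward; lengths in m; the calibration is good to about 2 mm. A picture is of the moment at which its call begins: read the wrist's pose just before it. camera_params takes no time and is no camera call; for the wrist camera it gives the pose at the moment of the call.
- close_job(): hands the job in; it is judged then, once.
The state is a dict: "time": time; "qpos": joint angles; "joint_velocities": joint speeds; "joint_torque": joint torques, N m; "tool_pos": TCP position; "orientation": TCP orientation; "force": force on the tool from outside, world axes, zero at the start; "ft_torque": the same for the moment, N m; "width": finger opening in m; "finger_force": force on a finger pad.
Only numpy, scipy, OpenCV 4.12 (cv2) and the standard library are available. Lean on these libraries where they do the work, as an engineer would, in place of code of your own. Each camera call takes 0.05 s, during which the arm holds its last target. There are 200 camera calls.

## Working session

There is one attempt and no reset: what is moved stays moved. The work goes in short steps, Python scripts to look and compute and a shell command to move; the robot and the scene stay as the last step left them, time stands still between calls to the robot, and variables do not carry over. Pictures are saved under pics/ and viewed, at most 10 in all, crops included, and the job is handed in when it is done.

```bash
ls; python3 -m jog --help 2>&1 | head -30; mkdir -p pics; cat > h.py <<'E'
import numpy as np, cv2
from rig import *
from scipy.spatial.transform import Rotation as R
def ray(P,u,v):
    d=P["T"][:3,:3]@np.array([(u-P["cx"])/P["fx"],(v-P["cy"])/P["fy"],1]);return P["T"][:3,3],d
def onz(P,u,v,z):
    o,d=ray(P,u,v);return o+d*(z-o[2])/d[2]
def proj(P,p):
    q=np.linalg.inv(P["T"])@np.r_[p,1];return np.array([P["fx"]*q[0]/q[2]+P["cx"],P["fy"]*q[1]/q[2]+P["cy"]])
def par(n):
    P=camera_params(n);P["T"]=np.array(P["T"]);return P
E
python3 - <<'E'
from h import *
o=observe();print({k:np.round(v,3) for k,v in o.items()},hold_point_z)
ims=[]
for n in["scene","top","wrist"]:
    im=capture(n);cv2.imwrite(f"pics/{n}0.png",im);P=par(n);print(n,P["fx"],P["cx"],P["cy"],np.round(P["T"],3).tolist())
E
```

```text
pics
invalid input: not JSON, or not a number
{'time': np.float64(0.0), 'qpos': array([1.001, 0.378, 0.08 , 1.274, 0.   , 1.461]), 'joint_velocities': array([-0.   ,  0.002, -0.   , -0.001, -0.001, -0.001]), 'joint_torque': array([ 1.0000e-03, -4.6360e+01,  2.6988e+01,  2.1000e-02, -0.0000e+00,
       -0.0000e+00]), 'tool_pos': array([0.255, 0.515, 0.194]), 'orientation': array([ 0.228,  0.974, -0.001, -0.   ]), 'force': array([ 0.144,  0.471, -0.224]), 'ft_torque': array([ 0.036, -0.017, -0.029]), 'finger_force': np.float64(0.0), 'width': np.float64(0.086)} 0.0187
scene 380.0925537444832 315.28692788030986 198.0670932626977 [[0.548, -0.397, 0.736, -0.46], [-0.836, -0.239, 0.493, -0.697], [-0.02, -0.886, -0.463, 0.758], [0.0, 0.0, 0.0, 1.0]]
top 386.2280069224243 317.6574062825851 201.80612638695874 [[-0.015, -0.992, 0.128, 0.422], [-1.0, 0.016, 0.003, -0.036], [-0.005, -0.128, -0.992, 1.209], [0.0, 0.0, 0.0, 1.0]]
wrist 297.4127369903481 315.8742952048607 200.33849503005888 [[0.444, 0.863, 0.241, 0.193], [0.896, -0.427, -0.121, 0.545], [-0.002, 0.269, -0.963, 0.371], [0.0, 0.0, 0.0, 1.0]]
```

View pics/scene0.png

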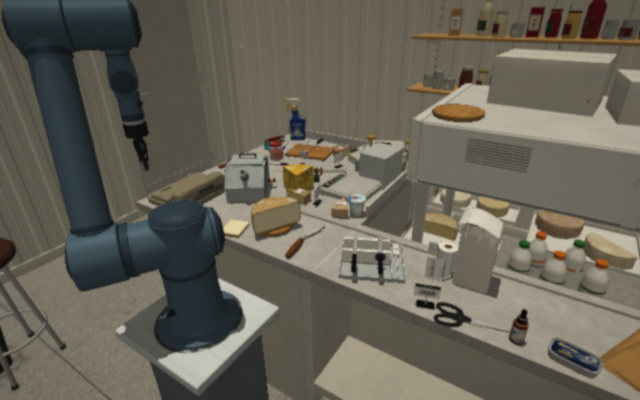

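View pics/top0.png

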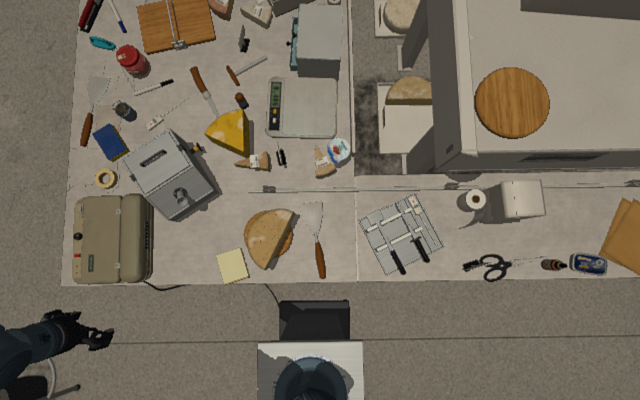

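```bash
python3 - <<'E'
import cv2,numpy as np
im=cv2.imread("pics/top0.png")
a=cv2.resize(im[115:235,110:230],(480,480),interpolation=2);b=cv2.resize(im[180:280,350:450],(480,480),interpolation=2)
a=np.hstack([a,b])[:, :]
cv2.imwrite("pics/c1.png",cv2.resize(a,(800,400)))
E
```

```text
(no output)
```

View pics/c1.png

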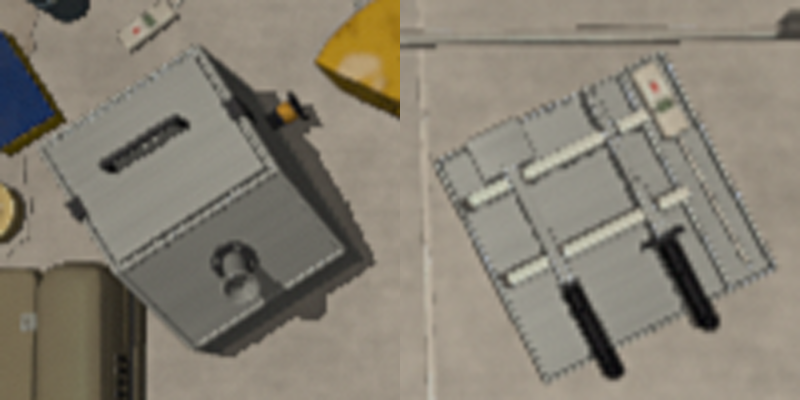

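```bash
python3 - <<'E'
from h import *
im=cv2.imread("pics/top0.png");P=par("top")
g=im.max(2);m=np.zeros_like(g);m[225:272,385:435]=(g[225:272,385:435]<45)*255
n,l,s,c=cv2.connectedComponentsWithStats(m)
for i in range(1,n):
    if s[i,4]>30:
        p=np.argwhere(l==i)[:,::-1].astype(np.float32);r=cv2.minAreaRect(p);vx,vy,x,y=cv2.fitLine(p,2,0,.01,.01).ravel()
        t=(p-[x,y])@[vx,vy];e=[np.array([x,y])+k*np.array([vx,vy]) for k in(t.min(),t.max())]
        w=[onz(P,*q,.0545) for q in e];print(s[i],np.round(w,3).tolist(),np.degrees(np.arctan2(*(w[0]-w[1])[1::-1])))
A=lambda x,y:(110+x*.3,115+y*.3)
for nm,q,z in[("lid corners",(197,45),.14),("",(272,168),.14),("",(120,265),.14),("",(45,150),.14),("bar",(145,143),.168),("mouth",(240,290),.14)]:
    print(nm,np.round(onz(P,*A(*q),z),3))
E
echo; python3 -m jog '[[[0,0,0],0]]'
```

```text
[411 237  18  25 122] [[0.455, -0.32, 0.054], [0.388, -0.353, 0.054]] 26.17668727229778
[391 251  14  21  99] [[0.419, -0.25, 0.054], [0.359, -0.279, 0.054]] 26.314259219202366
lid corners [0.778 0.39  0.14 ]
 [0.669 0.323 0.14 ]
 [0.588 0.448 0.14 ]
 [0.688 0.517 0.14 ]
bar [0.685 0.419 0.168]
mouth [0.565 0.347 0.14 ]

time: 0.28
tool_pos: [0.255, 0.5151, 0.1946]
orientation: [0.228, 0.974, -0.0, -0.0]
force: [-0.2, -0.4, 0.7]
width: 0.0852
finger_force: 0.0
```

```bash
cat >> h.py <<'E'
def go(*T,o=None):
    """targets (x,y,z,yaw of tool x deg or None) -> tool-axes shift cm, turn rad, from the measured pose"""
    o=o or observe();M=R.from_quat(o["orientation"]).as_matrix();y0=np.degrees(np.arctan2(M[1,0],M[0,0]))
    for t in T:
        s=M.T@(np.array(t[:3])-o["tool_pos"])*100
        w=0 if t[3] is None else -((t[3]-y0+180)%360-180)
        print("shift",np.round(s,2),"turn",round(np.radians(w),3))
E
python3 - <<'E'
from h import *
go((.40,.32,.30,None),(.45,.1,.28,None),(.42,-.338,.22,26.2))
E
```

```text
shift [-21.65 -11.05 -10.53] turn 0.0
shift [-35.89 -28.55  -8.52] turn 0.0
shift [-52.64 -69.13  -2.49] turn 2.225
```

```bash
python3 -m jog '[[[-5.4,-2.8,-2.6],0],[[-10.8,-5.5,-5.2],0],[[-16.2,-8.2,-8],0.18],[[-21.6,-11,-10.5],0.36],[[-25.2,-15.4,-10],0.54],[[-28.8,-19.8,-9.5],0.72],[[-32.3,-24.2,-9],0.9],[[-35.9,-28.5,-8.5],1.08]]' 0.5; python3 - <<'E'
from h import *
print(observe()["qpos"].round(2)); go((.42,-.338,.22,26.2))
E
```

```text
time: 1.27
tool_pos: [0.4506, 0.0987, 0.28]
orientation: [0.698, 0.716, 0.0, 0.0]
force: [0.6, 0.1, 0.5]
width: 0.0429
finger_force: 0.0
[ 0.08  0.13 -0.02  1.41  0.    1.62]
shift [-43.58  -4.15   5.99] turn 1.138
```

```bash
python3 -m jog '[[[-5.5,-0.5,0.7],0.14],[[-11,-1,1.5],0.28],[[-16.5,-1.5,2.2],0.43],[[-22,-2,3],0.57],[[-27.5,-2.5,3.7],0.71],[[-33,-3,4.5],0.85],[[-38.5,-3.6,5.2],1],[[-43.6,-4.1,6],1.138]]'; python3 -m jog '[[[0,0,0],0],[[0,0,0],0]]'; python3 - <<'E'
from h import *
print(observe()["qpos"].round(2))
P=par("wrist");im=capture("wrist");cv2.imwrite("pics/w1.png",im)
np.save("w1P.npy",P,allow_pickle=True)
E
```

```text
time: 2.28
tool_pos: [0.4225, -0.3384, 0.2198]
orientation: [0.974, 0.227, 0.0, 0.0]
force: [0.6, -0.4, 0.3]
width: 0.0431
finger_force: 0.0
time: 2.52
tool_pos: [0.4227, -0.336, 0.2198]
orientation: [0.973, 0.23, -0.0, -0.001]
force: [0.5, 0.5, 0.9]
width: 0.0427
finger_force: 0.0
[-0.79  0.3   0.04  1.31  0.    1.89]
```

View pics/w1.png

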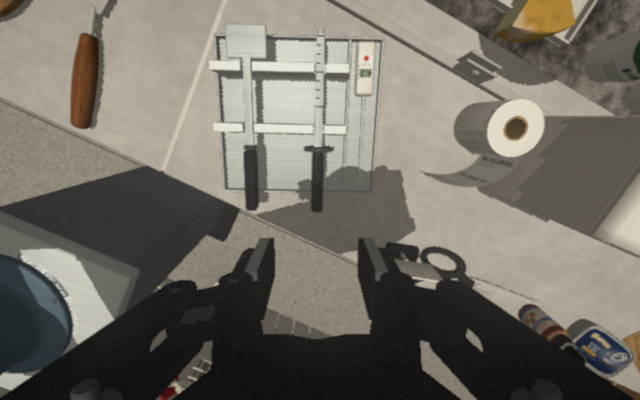

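```bash
python3 - <<'E'
from h import *
P=np.load("w1P.npy",allow_pickle=True).item();im=cv2.imread("pics/w1.png")
m=np.zeros(im.shape[:2],np.uint8);m[146:214,300:336]=(im.max(2)[146:214,300:336]<45)*255
p=np.argwhere(m>0)[:,::-1]
h=p[p[:,1]>160];print("width px",np.median(np.bincount(h[:,1])[160:205]),p[:,1].min(),p[:,1].max())
c=np.polyfit(h[:,1],h[:,0],1)
a=onz(P,np.polyval(c,153),153,.0545);b=onz(P,np.polyval(c,211),211,.0545);print(a,b,np.linalg.norm(a-b))
yaw=np.degrees(np.arctan2(*(a-b)[1::-1]));d=(a-b)/np.linalg.norm(a-b);print(yaw)
g=b+.037*d;g2=a-.037*d;print(g,g2);g=(g+g2)/2
go((g[0],g[1],.0258,yaw))
# bar tip
print(onz(P,319,30,.047), a+.13*d)
E
```

```text
width px 0.0 184 210
[ 0.44947726 -0.32619524  0.0545    ] [ 0.3860401  -0.35471083  0.0545    ] 0.06955151011547857
24.204357987230186
[ 0.41978739 -0.33954111  0.0545    ] [ 0.41572997 -0.34136496  0.0545    ]
shift [-0.69  0.22 19.43] turn 0.043
[ 0.56360274 -0.26900195  0.047     ] [ 0.56804883 -0.27289622  0.0545    ]
```

```bash
python3 -m jog '[[[-0.4,0.1,4],0],[[-0.4,0.1,8],0],[[-0.4,0.1,12],0],[[-0.4,0.1,14],0],[[-0.4,0.1,14],0],[[-0.4,0.1,14],0]]'; python3 - <<'E'
from h import *
for i in range(3): capture("top");print(observe()["tool_pos"])
go((.419,-.339,.0258,25.9))
P=par("wrist");im=capture("wrist");cv2.imwrite("pics/w2.png",im[100:400,160:480])
np.save("w2P.npy",P,allow_pickle=True)
E
```

```text
time: 3.32
tool_pos: [0.4208, -0.339, 0.0814]
orientation: [0.973, 0.231, 0.001, 0.001]
force: [-0.8, 0.0, 0.8]
width: 0.0428
finger_force: 0.0
[ 0.42096242 -0.33947934  0.08164679]
[ 0.420964   -0.33971938  0.08164618]
[ 0.42085575 -0.33978203  0.08149503]
shift [-0.14 -0.17  5.57] turn 0.012
```

View pics/w2.png

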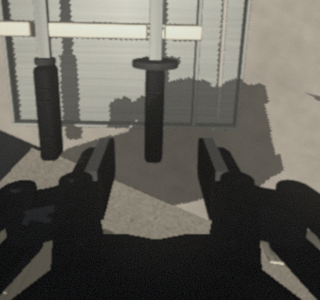

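```bash
python3 - <<'E'
from h import *
P=np.load("w2P.npy",allow_pickle=True).item()
e=onz(P,313,261,.0545);c=onz(P,313.5,165,.0545);print(e,c,np.linalg.norm(e-c),np.degrees(np.arctan2(*(c-e)[1::-1])))
d=np.r_[np.cos(np.radians(25.9)),np.sin(np.radians(25.9)),0]
for g in(e+.037*d,c-.037*d):print(g);go((g[0],g[1],.0258,25.9))
E
```

```text
[ 0.38722021 -0.35437289  0.0545    ] [ 0.45241639 -0.32231158  0.0545    ] 0.07265307152274947 26.186429243354134
[ 0.42050385 -0.33821123  0.0545    ]
shift [ 0.05 -0.16  5.55] turn 0.012
[ 0.41913275 -0.33847324  0.0545    ]
shift [-0.08 -0.2   5.55] turn 0.012
```

```bash
python3 -m jog '[[[0,-0.2,2],0],[[0,-0.2,4],0],[[0,-0.2,5.5],0],[[0,-0.2,5.5],0],[[0,-0.2,5.5],0]]'; python3 -m jog '[[[0,0,0],0],[[0,0,0],0],[[0,0,0],0],[[0,0,0],0],[[0,0,0],0],[[0,0,0],0]]' 0.1
```

```text
time: 4.15
tool_pos: [0.4193, -0.3378, 0.0256]
orientation: [0.973, 0.23, 0.0, 0.0]
force: [0.3, -0.6, 0.1]
width: 0.0425
finger_force: 0.0
time: 4.9
tool_pos: [0.4189, -0.3373, 0.0249]
orientation: [0.973, 0.23, 0.0, -0.0]
force: [0.3, -0.4, 0.2]
width: 0.0089
finger_force: 0.0
```

```bash
python3 - <<'E'
from h import *
print(observe()["width"],observe()["finger_force"])
P=par("wrist");im=capture("wrist");cv2.imwrite("pics/w3.png",np.hstack([im[50:350,160:480],cv2.resize(capture("scene")[210:300,320:440],(400,300))]))
np.save("w3P.npy",P,allow_pickle=True)
E
```

```text
0.008900733164313054 0.0
```

View pics/w3.png

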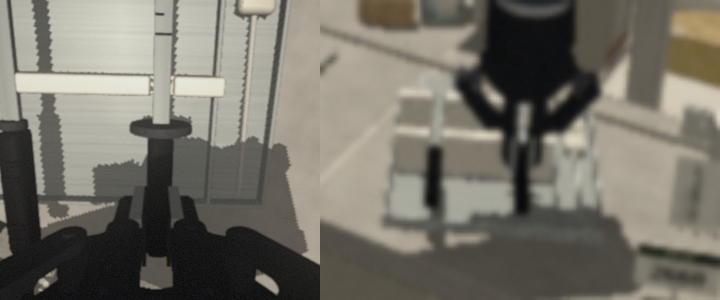

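```bash
python3 -m jog '[[[0,0,0],0],[[0,0,0],0],[[0,0,0],0]]' 0
```

```text
time: 5.38
tool_pos: [0.419, -0.3373, 0.025]
orientation: [0.973, 0.23, 0.0, -0.0]
force: [-0.2, 0.2, -0.3]
width: -0.0
finger_force: 0.0
```

```bash
python3 - <<'E'
from h import *
P=par("wrist");im=capture("wrist");cv2.imwrite("pics/w4.png",cv2.resize(im[100:400,200:440],(480,600)))
o=observe();t=np.array(o["tool_pos"])
print("TCP px",proj(P,t),"grasp",proj(P,t+[0,0,.019]),"hend",proj(P,[.387,-.354,.0545]),"collar",proj(P,[.453,-.322,.0445]))
E
```

```text
TCP px [315.73231472 228.29636883] grasp [315.71716893 240.26648103] hend [316.8305379  306.22722531] collar [318.58747303 176.05189718]
```

View pics/w4.png

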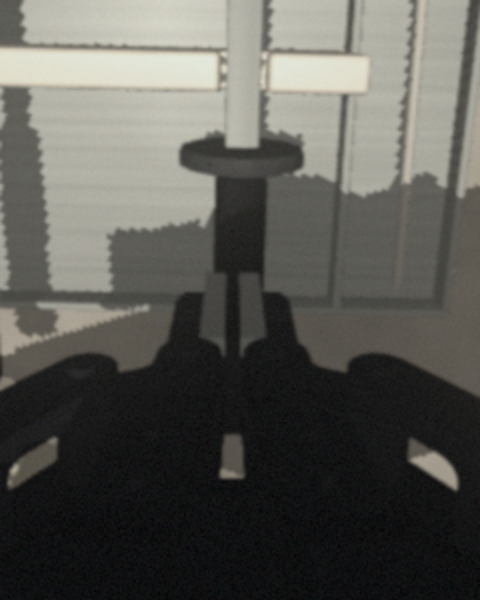

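```bash
python3 - <<'E'
from h import *
P=np.load("w1P.npy",allow_pickle=True).item()
im=cv2.imread("pics/w1.png").max(2)
for r in(165,175,185,200): print(r,np.where(im[r,235:335]<60)[0]+235)
a=onz(P,251,175,.0545);b=onz(P,318,175,.0545);print("spacing w1",np.linalg.norm(a-b),P["T"][2,3])
P=par("wrist");print(P["T"][2,3])
im=cv2.imread("pics/w4.png").max(2)
for r in(230,250,290,310): print(r,im[r,160:310:6])
# top view spacing
Q=par("top");print(np.linalg.norm(onz(Q,400,262-1,.0545)-onz(Q,424,250,.0545)))
o=np.array(observe()["tool_pos"])
for z in(0,.01,.02,.03,.04):print(z,proj(P,o+[.0099,.0048,z]))
E
```

```text
165 [246 247 248 249 250 251 252 253 254 255 256 313 314 315 317 318 319 320
 321 322]
175 [246 247 248 249 251 252 253 254 255 256 313 314 315 316 317 319 320 321
 322]
185 [246 247 248 249 250 251 252 253 254 255 256 257 312 313 314 315 316 317
 318 319 320 321 322]
200 [247 248 249 250 251 252 253 254 255 256 257 312 313 314 315 316 317 318
 319 320 321]
spacing w1 0.0780995994384574 0.3962595215404284
0.20141881741377027
230 [104  89  92  90  92  91  91  91  92  64  39  38  33  37  35  35  37  36
  86  90  91  92  92  91  90]
250 [92 92 91 93 92 91 92 93 91 56 35 35 35 36 35 33 35 40 89 91 92 91 90 91
 91]
290 [87 87 86 88 83 82 81 78 72 72 71 45 30 40 69 71 69 56 80 82 84 90 89 89
 90]
310 [87 89 79 32 33 35 33 55 69 71 69 40 25 35 69 70 67 54 30 26 27 31 70 87
 87]
0.07876231977907522
0 [315.94723052 211.72823702]
0.01 [315.95136365 216.91466096]
0.02 [315.95597653 222.70310519]
0.03 [315.96115785 229.20484845]
0.04 [315.96701958 236.56039553]
```

```bash
python3 -m jog '[[[0,0,0],0],[[0,0,0],0],[[0,0,0],0],[[0,0,0.5],0],[[0,0,1],0],[[0,0,1.5],0],[[0,0,2],0],[[0,0,2],0]]' 0.5;  python3 - <<'E'
from h import *
P=par("wrist");im=capture("wrist");cv2.imwrite("pics/w5.png",cv2.resize(im[100:400,200:440],(480,600)))
print(P["T"][2,3])
E
```

```text
time: 6.42
tool_pos: [0.4185, -0.3369, 0.0044]
orientation: [0.973, 0.23, -0.0, -0.001]
force: [-0.3, 0.1, 0.6]
width: 0.0425
finger_force: 0.0
0.1807832095681154
```

View pics/w5.png

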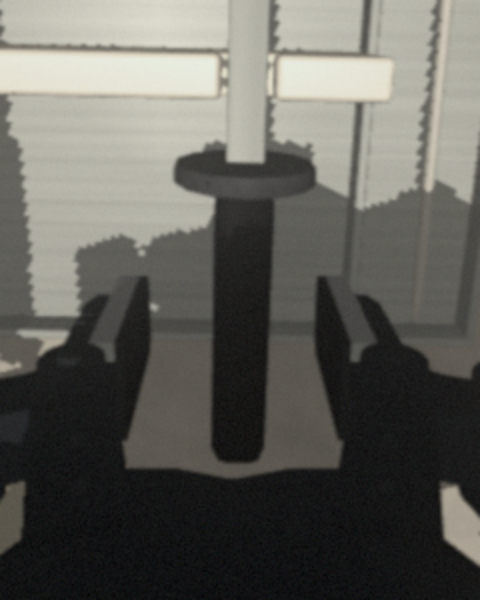

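```bash
python3 -m jog '[[[0,0,0.3],0],[[0,0,0.6],0],[[0,0,0.9],0],[[0,0,1.2],0],[[0,0,1.5],0],[[0,0,1.5],0]]'; python3 -m jog '[[[0,0,0],0],[[0,0,0],0],[[0,0,0],0],[[0,0,0],0],[[0,0,0],0]]' 0.14
```

```text
time: 7.22
tool_pos: [0.4187, -0.3371, -0.0104]
orientation: [0.973, 0.23, -0.0, -0.0]
force: [0.1, -0.9, 1.3]
width: 0.0429
finger_force: 0.0
time: 7.85
tool_pos: [0.4193, -0.3379, -0.0098]
orientation: [0.973, 0.23, 0.0, 0.001]
force: [0.2, -2.6, 0.7]
width: 0.0129
finger_force: 54.6
```

```bash
python3 -m jog '[[[0,0,-0.5],0],[[0,0,-1.5],0],[[0,0,-3],0],[[0,0,-5],0],[[0,0,-8],0],[[0,0,-12],0],[[0,0,-16],0],[[0,0,-16],0]]' 0.1;  python3 -m jog '[[[0,0,-4],0],[[0,0,-8],0],[[0,0,-12],0],[[0,0,-12],0]]'; python3 - <<'E'
from h import *
im=capture("wrist");cv2.imwrite("pics/w6.png",im);np.save("w6P.npy",par("wrist"),allow_pickle=True)
s=capture("scene");cv2.imwrite("pics/s6.png",s)
cv2.imwrite("pics/v6.png",np.hstack([im[0:400,180:460],cv2.resize(s[100:300,300:500],(400,400),interpolation=2)]))
print(observe()["qpos"].round(2))
E
```

```text
time: 8.85
tool_pos: [0.4207, -0.3387, 0.1544]
orientation: [0.973, 0.23, 0.002, 0.003]
force: [-0.5, -0.4, -2.2]
width: 0.0127
finger_force: 58.8
time: 9.35
tool_pos: [0.4198, -0.338, 0.2728]
orientation: [0.973, 0.23, 0.001, 0.002]
force: [0.1, 0.1, -1.1]
width: 0.0129
finger_force: 58.8
[-0.8   0.29  0.15  1.43  0.    1.88]
```

View pics/v6.png

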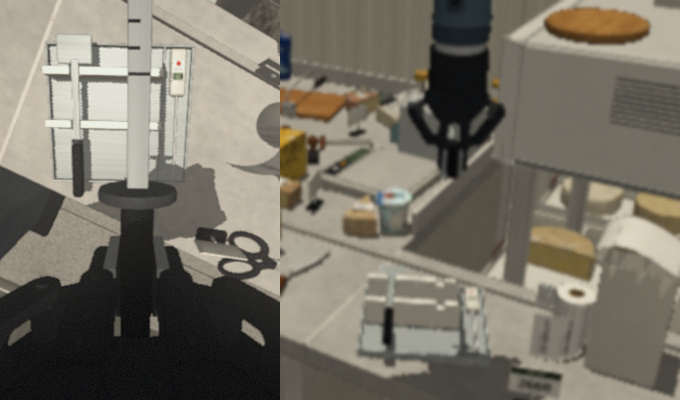

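```bash
python3 - <<'E'
from h import *
P=par("top")
for q in[(152,195),(152,280),(75,195)]:print(onz(P,*q,.12))
go((.35,.21,.273,32.5))
E
```

```text
[0.58909466 0.44030115 0.12      ]
[0.35045299 0.43080476 0.12      ]
[0.59257336 0.66085459 0.12      ]
shift [ 18.34 -51.97  -0.31] turn -0.103
```

```bash
python3 -m jog '[[[0.7,-2,0],0],[[2,-6,0],-0.02],[[3.5,-10.5,0],-0.03],[[5.2,-15,0],-0.04],[[7,-20,0],-0.05],[[8.7,-25,0],-0.06],[[10.5,-30,0],-0.07],[[12.2,-35,0],-0.08]]' ;python3 -m jog '[[[1.7,-5,0],-0.01],[[3.4,-10,0],-0.02],[[4.7,-13.5,0],-0.023],[[5.6,-16,2],-0.023],[[6.1,-17,4],-0.023],[[6.1,-17,6],-0.023],[[6.1,-17,6],-0.023],[[6.1,-17,6],-0.023]]' ; python3 - <<'E'
from h import *
print(observe()["qpos"].round(3))
im=capture("wrist");P=par("wrist");cv2.imwrite("pics/w7.png",im);np.save("w7P.npy",P,allow_pickle=True)
print(proj(P,[.564,.346,.14]))
s=cv2.cvtColor(im,6)
for r in(20,60,100,140,165):
  print(r,s[r,296:340:2])
E
```

```text
time: 10.45
tool_pos: [0.3694, 0.032, 0.268]
orientation: [0.963, 0.269, -0.002, -0.001]
force: [1.3, 0.4, -0.7]
width: 0.013
finger_force: 58.9
time: 11.45
tool_pos: [0.3351, 0.2069, 0.2097]
orientation: [0.96, 0.28, -0.001, 0.0]
force: [-0.5, -1.0, -0.9]
width: 0.0133
finger_force: 58.7
[ 0.392  0.008 -0.341  1.223  0.     2.967]
[ 324.53387324 -218.09129151]
20 [162 163 162 161 164 157  93  46  42  40  45  37 114 164 162 161 162 157
 153 167 162 165]
60 [167 170 167 166 161 159 156 170 176 174 171 169 170 167 166 166 166 146
 159 162 163 133]
100 [218 215 217 215 218 214 170 177 178 178 175 175 172 171 168 168 165 191
 218 219 205 129]
140 [218 218 218 219 220 197 171 182 182 180 180 176 175 171 171 170 164 214
 217 211 131 118]
165 [151 156 147 145 143 140 170 181 182 182 181 178 174 172 171 172 159 187
 178 121 118 109]
```

```bash
python3 - <<'E'
from h import *
go((.509,.264,.245,32.5))
E
```

```text
shift [17.68  4.5  -3.48] turn -0.001
```

```bash
python3 -m jog '[[[2,0.5,-1],0],[[6,1.5,-2],0],[[10,2.5,-3],0],[[14,3.5,-3.5],0],[[17,4.2,-3.5],0],[[17.7,4.5,-3.5],0],[[17.7,4.5,-3.5],0],[[17.7,4.5,-3.5],0]]' ; python3 - <<'E'
from h import *
print(observe()["qpos"].round(3))
im=capture("wrist");P=par("wrist");cv2.imwrite("pics/w8.png",im);np.save("w8P.npy",P,allow_pickle=True)
u=proj(P,[.564,.346,.14]);print(u,observe()["tool_pos"],observe()["orientation"])
x=int(u[0]);y=int(u[1]);x0=max(0,x-90);y0=max(0,y-70);print(x0,y0)
cv2.imwrite("pics/v8.png",cv2.resize(im[y0:y0+150,x0:x0+200],(800,600),interpolation=2))
E
```

```text
time: 12.5
tool_pos: [0.5083, 0.264, 0.2454]
orientation: [0.96, 0.28, -0.0, -0.0]
force: [-0.2, 0.9, -2.3]
width: 0.0129
finger_force: 58.8
[0.368 0.368 0.196 1.4   0.    2.943]
[271.94251177  90.01105265] [0.50828131 0.26407609 0.24550407] [ 9.60102700e-01  2.79647638e-01  2.53423365e-05 -5.09208210e-05]
181 20
```

View pics/v8.png

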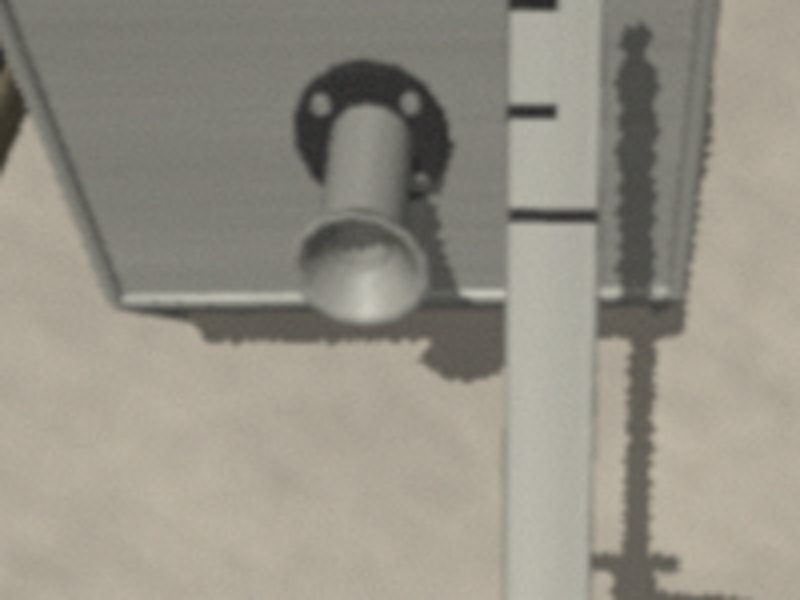

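```bash
python3 - <<'E'
from h import *
from scipy.optimize import fsolve
P=np.load("w8P.npy",allow_pickle=True).item();im=cv2.imread("pics/w8.png");g=im.mean(2)
cv=lambda x,y:(181+x/4,20+y/4)
M=onz(P,*cv(362,268),.14);F=cv(370,122)
f=lambda s:proj(P,M+s[0]*np.array([np.cos(s[1]),np.sin(s[1]),-1])/2**.5)-F
s=fsolve(f,[.06,.57]);print("mouth",M,"L",s[0],"yaw",np.degrees(s[1]))
for z in(.03,.05,.07):
    a,b=onz(P,*cv(124,299),z),onz(P,*cv(676,292),z);print("edge",z,np.linalg.norm(a-b),np.degrees(np.arctan2(*(b-a)[1::-1]))+90,(a+b)/2)
# rod edges per row
T=P["T"];zr=T[2,3]-.124;t=np.array([.50828,.26408]);pts=[]
d=np.gradient(cv2.GaussianBlur(g,(5,5),0),axis=1)
for r in range(2,180,4):
    seg=d[r,300:340];l=300+np.argmax(np.abs(seg[:16]));h=316+np.argmax(np.abs(seg[16:]));
    pts.append((r,l,h))
pts=np.array(pts,float);print(np.median(pts[:,2]-pts[:,1]),pts[::5].tolist())
ok=abs(pts[:,2]-pts[:,1]-np.median(pts[:,2]-pts[:,1]))<3
W=np.array([onz(P,(l+h)/2,r,zr)[:2] for r,l,h in pts[ok]])
y=np.radians(32.5);ex=np.array([np.cos(y),np.sin(y)]);ey=np.array([np.sin(y),-np.cos(y)])
X=(W-t)@ex;Y=(W-t)@ey;k=np.polyfit(X,Y,1);print("rod line slope,off",k,"tip off",np.polyval(k,.167),X.min(),X.max())
E
```

```text
mouth [0.56596802 0.34760075 0.14      ] L 0.05209030272327484 yaw 35.38504934230407
edge 0.03 0.17173198907521026 33.16852581871793 [0.56556584 0.35205785 0.03      ]
edge 0.05 0.1629687559164521 33.16852581871794 [0.56555636 0.34942279 0.05      ]
edge 0.07 0.1542055227576938 33.16852581871792 [0.56554688 0.34678773 0.07      ]
27.0 [[2.0, 308.0, 331.0], [22.0, 307.0, 320.0], [42.0, 308.0, 335.0], [62.0, 308.0, 336.0], [82.0, 308.0, 329.0], [102.0, 307.0, 329.0], [122.0, 308.0, 338.0], [142.0, 308.0, 337.0], [162.0, 308.0, 327.0]]
rod line slope,off [-0.00699109  0.00295887] tip off 0.0017913605844558382 0.04626157967366419 0.0990032830535043
```

```bash
python3 - <<'E'
from h import *
P=np.load("w8P.npy",allow_pickle=True).item();zr=P["T"][2,3]-.124
t=np.array([.50828,.26408]);y=np.radians(32.48)
ex=np.array([np.cos(y),np.sin(y)]);ey=np.array([np.sin(y),-np.cos(y)])
w=[onz(P,u,v,zr)[:2]-t for u,v in((319.25,45),(317.9,157))]
q=[(a@ex,a@ey) for a in w];print(q)
k=np.polyfit(*zip(*q),1);print(k,np.polyval(k,.167),np.polyval(k,0),zr)
# target: tool yaw so rod yaw 33.4 ; rod plane through mouth
rod=33.4;tool=rod+np.degrees(k[0]) ;e=np.array([np.cos(np.radians(rod)),np.sin(np.radians(rod))]);
yt=np.radians(tool);eyt=np.array([np.sin(yt),-np.cos(yt)])
M=np.array([.566,.3476])
for s,zrod in((.19,.136),(.167-.012,.136)):
    G=M-s*e-eyt*np.polyval(k,0);go((*G,zrod-.0545,tool));print(G,zrod-.0545,tool)
E
```

```text
[(np.float64(0.0939327251177467), np.float64(0.001276850040314796)), (np.float64(0.05172169566026862), np.float64(0.0008466776129032285))]
[0.010191   0.00031958] 0.0020214783378101277 0.0003195820253759635 0.29793750973880306
shift [-9.65 -3.67 16.4 ] turn -0.026
[0.40720027 0.24327366] 0.08150000000000002 33.98390105312189
shift [-6.15 -3.73 16.4 ] turn -0.026
[0.43641995 0.26254048] 0.08150000000000002 33.98390105312189
```

```bash
python3 -m jog '[[[-3,-1,0],0],[[-7,-2.5,1],-0.02],[[-10.6,-3.65,3],-0.026],[[-10.6,-3.65,7],-0.026],[[-10.6,-3.65,11],-0.026],[[-10.6,-3.65,14.5],-0.026],[[-10.6,-3.65,16.3],-0.026],[[-10.6,-3.65,16.3],-0.026]]' ; python3 -m jog '[[[0,0,0],0],[[0,0,0],0]]' ; python3 - <<'E'
from h import *
for i in range(3):
    capture("scene");o=observe();print(o["tool_pos"],o["force"].round(1) if hasattr(o["force"],"round") else o["force"])
for s in(.19,.155,.148):
    G=np.array([.566,.3476])-s*np.array([.835,.5505])-.0003*np.array([.559,-.829]);go((*G,.0825,33.98))
E
```

```text
time: 13.55
tool_pos: [0.398, 0.2374, 0.0811]
orientation: [0.956, 0.292, -0.002, 0.0]
force: [0.3, 0.6, -0.4]
width: 0.0125
finger_force: 58.8
time: 13.8
tool_pos: [0.4011, 0.2387, 0.0833]
orientation: [0.956, 0.292, 0.001, -0.0]
force: [-0.1, -0.4, -1.1]
width: 0.0131
finger_force: 58.8
[0.40114382 0.23868502 0.08317093] [ 0.7  0.4 -0.8]
[0.40097855 0.23862011 0.08296711] [-0.1  0.4 -0.7]
[0.40082474 0.23854058 0.08279595] [-0.5  0.7 -1.5]
shift [ 0.79 -0.04  0.03] turn -0.0
shift [ 4.29 -0.    0.04] turn -0.0
shift [4.99 0.01 0.04] turn -0.0
```

```bash
python3 -m jog '[[[1.2,0,0],0],[[2.4,0,0],0],[[3.4,0,0],0],[[3.8,0,0],0],[[3.8,0,0],0]]' ; python3 -m jog '[[[0.2,0,0],0],[[0.4,0,0],0],[[0.4,0,0],0]]';python3 -m jog '[[[0.2,0,0],0],[[0.4,0,0],0],[[0.4,0,0],0]]'
```

```text
time: 14.58
tool_pos: [0.4318, 0.2596, 0.0818]
orientation: [0.956, 0.292, -0.0, -0.0]
force: [0.6, -0.5, -1.6]
width: 0.0132
finger_force: 58.8
time: 14.95
tool_pos: [0.4351, 0.2617, 0.0821]
orientation: [0.956, 0.292, 0.0, -0.0]
force: [0.6, -0.1, -0.8]
width: 0.0134
finger_force: 58.8
time: 15.32
tool_pos: [0.4384, 0.2641, 0.082]
orientation: [0.956, 0.292, -0.0, -0.0]
force: [-0.5, -0.5, -0.6]
width: 0.0132
finger_force: 58.7
```

```bash
python3 -m jog '[[[0.15,0,0],0],[[0.3,0,0],0],[[0.3,0,0],0]]';python3 -m jog '[[[0.15,0,0],0],[[0.3,0,0],0],[[0.3,0,0],0]]'
```

```text
time: 15.7
tool_pos: [0.4402, 0.2655, 0.0817]
orientation: [0.956, 0.292, -0.001, -0.0]
force: [-2.1, 0.2, -2.0]
width: 0.0132
finger_force: 58.5
time: 16.08
tool_pos: [0.4421, 0.2666, 0.0813]
orientation: [0.956, 0.292, -0.001, 0.0]
force: [-4.8, -2.5, -3.4]
width: 0.0131
finger_force: 58.4
```

```bash
python3 -m jog '[[[0.02,0,-0.5],0],[[0.04,0,-1],0],[[0.06,0,-1.46],0],[[0.06,0,-1.46],0]]';python3 - <<'E'
from h import *
im=capture("wrist");cv2.imwrite("pics/w9.png",im);s=capture("scene");cv2.imwrite("pics/s9.png",s)
E
```

```text
time: 16.58
tool_pos: [0.4439, 0.2674, 0.0972]
orientation: [0.956, 0.292, 0.0, 0.0]
force: [-3.8, -3.5, -3.5]
width: 0.0132
finger_force: 58.4
```

```bash
cat >> h.py <<'E'
def collar(im):
    g=im.max(2);c=[]
    for r in range(100,260):
        d=g[r,250:390]<75;xs=np.where(d)[0]
        if 60<len(xs)<110 and xs.max()-xs.min()<115: c.append((r,xs.min()+250,xs.max()+250))
    return c
E
python3 - <<'E'
from h import *
for n in("w6","w7","w8","w9"):
    c=collar(cv2.imread(f"pics/{n}.png"));print(n,c[::2][:14])
E
```

```text
w6 [(187, np.int64(254), np.int64(354)), (189, np.int64(254), np.int64(355)), (191, np.int64(254), np.int64(355)), (193, np.int64(254), np.int64(356)), (195, np.int64(255), np.int64(356)), (197, np.int64(279), np.int64(356)), (249, np.int64(276), np.int64(356)), (251, np.int64(275), np.int64(357)), (253, np.int64(274), np.int64(358)), (255, np.int64(274), np.int64(358)), (257, np.int64(273), np.int64(359)), (259, np.int64(272), np.int64(360))]
w7 [(189, np.int64(279), np.int64(355)), (191, np.int64(279), np.int64(356)), (193, np.int64(279), np.int64(356)), (195, np.int64(279), np.int64(356)), (197, np.int64(279), np.int64(356)), (205, np.int64(280), np.int64(352)), (207, np.int64(280), np.int64(356)), (209, np.int64(278), np.int64(359)), (211, np.int64(277), np.int64(362)), (213, np.int64(275), np.int64(365)), (215, np.int64(274), np.int64(367)), (217, np.int64(273), np.int64(369)), (219, np.int64(272), np.int64(369)), (221, np.int64(270), np.int64(368))]
w8 [(189, np.int64(280), np.int64(355)), (191, np.int64(279), np.int64(356)), (193, np.int64(279), np.int64(356)), (195, np.int64(279), np.int64(357)), (197, np.int64(279), np.int64(356)), (248, np.int64(278), np.int64(358)), (250, np.int64(276), np.int64(358)), (252, np.int64(275), np.int64(358)), (254, np.int64(274), np.int64(359)), (256, np.int64(274), np.int64(359)), (258, np.int64(273), np.int64(360))]
w9 [(189, np.int64(280), np.int64(353)), (191, np.int64(280), np.int64(354)), (193, np.int64(279), np.int64(354)), (246, np.int64(288), np.int64(380)), (248, np.int64(278), np.int64(380)), (250, np.int64(276), np.int64(380)), (252, np.int64(275), np.int64(380)), (254, np.int64(274), np.int64(379)), (256, np.int64(274), np.int64(381)), (258, np.int64(273), np.int64(381))]
```

```bash
python3 -m jog '[[[0.08,0,-0.7],0],[[0.2,0,-1.45],0],[[0.35,0,-2.15],0],[[0.5,0,-2.86],0],[[0.5,0,-2.86],0]]';python3 -m jog '[[[0.2,0,-0.7],0],[[0.45,0,-1.4],0],[[0.7,0,-2.07],0],[[1,0,-2.74],0],[[1,0,-2.74],0]]'; python3 - <<'E'
from h import *
im=capture("wrist");cv2.imwrite("pics/w10.png",im);print(collar(im)[::2][:10])
E
```

```text
time: 17.3
tool_pos: [0.4491, 0.2711, 0.1263]
orientation: [0.956, 0.292, 0.001, -0.0]
force: [-0.8, -1.1, -1.8]
width: 0.013
finger_force: 58.5
time: 17.92
tool_pos: [0.4568, 0.2763, 0.1533]
orientation: [0.956, 0.292, 0.001, -0.0]
force: [-1.5, -1.9, -1.3]
width: 0.0133
finger_force: 58.7
[(197, np.int64(283), np.int64(350)), (199, np.int64(283), np.int64(350)), (201, np.int64(283), np.int64(350)), (203, np.int64(284), np.int64(383)), (205, np.int64(288), np.int64(382)), (246, np.int64(289), np.int64(388)), (248, np.int64(278), np.int64(388)), (250, np.int64(275), np.int64(389))]
```

```bash
python3 -m jog '[[[0.6,0,-0.5],0],[[1.2,0,-1],0],[[1.8,0,-1.5],0],[[1.8,0,-1.5],0]]'; python3 - <<'E'
from h import *
im=capture("wrist");print(collar(im)[::2][:6])
E
```

```text
time: 18.48
tool_pos: [0.4724, 0.2866, 0.1681]
orientation: [0.956, 0.292, 0.001, -0.0]
force: [0.2, -2.1, -3.2]
width: 0.0131
finger_force: 59.2
[(199, np.int64(285), np.int64(349)), (201, np.int64(285), np.int64(349)), (203, np.int64(284), np.int64(349)), (205, np.int64(284), np.int64(349)), (207, np.int64(285), np.int64(348)), (209, np.int64(286), np.int64(348))]
```

```bash
python3 -m jog '[[[0.5,0,-0.35],0],[[1,0,-0.7],0],[[1.5,0,-1],0],[[2,0,-1.2],0],[[2,0,-1.2],0]]'; python3 - <<'E'
from h import *
im=capture("wrist");cv2.imwrite("pics/w11.png",im);print(collar(im)[::2][:6]);o=observe();print(o["force"],o["ft_torque"],o["qpos"][5])
E
```

```text
time: 19.15
tool_pos: [0.4886, 0.2977, 0.1797]
orientation: [0.956, 0.292, 0.001, -0.0]
force: [-1.2, -2.7, -3.2]
width: 0.0128
finger_force: 60.1
[(203, np.int64(287), np.int64(347)), (205, np.int64(286), np.int64(348)), (207, np.int64(286), np.int64(348)), (209, np.int64(285), np.int64(348)), (211, np.int64(286), np.int64(348)), (213, np.int64(286), np.int64(347))]
[-0.11738917 -1.16024746 -2.82844002] [-0.64984215  0.28892017 -0.12890521] 2.985097248161088
```

```bash
python3 -m jog '[[[0.5,0,0.5],0],[[1,0,1],0],[[1.5,0,1.5],0],[[2,0,2],0],[[2,0,2],0]]'; python3 -m jog '[[[0.5,0,0.5],0],[[1,0,1],0],[[1.5,0,1.5],0],[[1.5,0,1.5],0]]'
```

```text
time: 19.82
tool_pos: [0.505, 0.3088, 0.159]
orientation: [0.956, 0.292, 0.0, -0.0]
force: [-0.1, -0.6, -3.2]
width: 0.0131
finger_force: 60.2
time: 20.32
tool_pos: [0.5172, 0.3171, 0.1439]
orientation: [0.956, 0.292, -0.0, -0.0]
force: [1.2, -0.6, -2.9]
width: 0.013
finger_force: 60.2
```

```bash
python3 -m jog '[[[0.5,0,0.5],0],[[1,0,1],0],[[1.5,0,1.5],0],[[2,0,2],0],[[2,0,2],0]]'; python3 -m jog '[[[0.3,0,0.3],0],[[0.6,0,0.6],0],[[0.6,0,0.6],0]]'; python3 - <<'E'
from h import *
im=capture("wrist");cv2.imwrite("pics/w12.png",im);cv2.imwrite("pics/t12.png",capture("top"));o=observe();print(o["tool_pos"],o["force"],o["qpos"])
E
```

```text
time: 20.95
tool_pos: [0.5338, 0.3285, 0.124]
orientation: [0.956, 0.292, 0.0, -0.0]
force: [0.1, -1.9, -3.0]
width: 0.013
finger_force: 60.2
time: 21.32
tool_pos: [0.5387, 0.3317, 0.1185]
orientation: [0.956, 0.292, 0.0, -0.0]
force: [-0.0, -0.4, -1.9]
width: 0.0132
finger_force: 60.2
[0.53852082 0.33156182 0.11867735] [-0.25617076 -0.78882428 -2.19507841] [4.51437688e-01 5.22496202e-01 1.09376807e-01 1.15716102e+00
 3.20831980e-04 3.00008770e+00]
```

```bash
python3 -m jog '[[[0.15,0,0.15],0],[[0.3,0,0.3],0],[[0.3,0,0.3],0]]'; python3 -m jog '[[[0.15,0,0.15],0],[[0.3,0,0.3],0],[[0.3,0,0.3],0]]'
```

```text
time: 21.8
tool_pos: [0.541, 0.3333, 0.1156]
orientation: [0.956, 0.292, 0.0, -0.0]
force: [0.1, -1.0, -1.9]
width: 0.0131
finger_force: 60.2
time: 22.18
tool_pos: [0.5435, 0.3349, 0.1125]
orientation: [0.956, 0.292, 0.0, -0.0]
force: [0.3, -1.0, -0.7]
width: 0.0131
finger_force: 60.3
```

```bash
python3 -m jog '[[[0.15,0,0.15],0],[[0.15,0,0.15],0]]'
```

```text
time: 22.42
tool_pos: [0.5447, 0.3357, 0.1112]
orientation: [0.956, 0.292, 0.0, -0.0]
force: [0.5, -0.0, -0.4]
width: 0.0128
finger_force: 60.4
```

```bash
python3 -m jog '[[[0.15,0,0.15],0],[[0.15,0,0.15],0]]';python3 -m jog '[[[0.15,0,0.15],0],[[0.15,0,0.15],0]]'
```

```text
time: 22.68
tool_pos: [0.5448, 0.3357, 0.111]
orientation: [0.956, 0.292, -0.001, 0.0]
force: [-5.2, -3.2, 7.7]
width: 0.0128
finger_force: 61.8
time: 22.92
tool_pos: [0.5449, 0.3358, 0.1109]
orientation: [0.956, 0.292, -0.001, 0.001]
force: [-10.4, -7.2, 17.2]
width: 0.0131
finger_force: 63.2
```

```bash
python3 -m jog '[[[-0.15,0,-0.15],0],[[-0.15,0,-0.15],0],[[-0.7,0,-0.7],0],[[-1.5,0,-1.5],0],[[-2.3,0,-2.3],0],[[-3.1,0,-3.1],0],[[-3.9,0,-3.9],0]]'; python3 -m jog '[[[-0.8,0,-0.8],0],[[-1.6,0,-1.6],0],[[-2.4,0,-2.4],0],[[-3.2,0,-3.2],0],[[-4,0,-4],0],[[-5,0,-5],0],[[-6.3,0,-6.3],0],[[-6.3,0,-6.3],0]]'; python3 -m jog '[[[0,0,-1],0],[[0,0,-2],0],[[0,0,-3],0],[[0,0,-3],0]]'; python3 - <<'E'
from h import *
im=capture("wrist");print(collar(im)[::2][:7]);o=observe();print(o["tool_pos"],o["force"],o["finger_force"])
e=np.array([.835,.5505]);ey=np.array([.559,-.829]);M=np.array([.566,.3476])
for s,z in((-.022,.24),(-.022,.215),(-.07,.10)): go((*(M+s*e+.045*ey),z,None))
E
```

```text
time: 23.8
tool_pos: [0.5142, 0.3148, 0.1476]
orientation: [0.956, 0.292, -0.0, 0.0]
force: [0.7, -1.6, -2.3]
width: 0.0131
finger_force: 60.2
time: 24.8
tool_pos: [0.4626, 0.2804, 0.2121]
orientation: [0.956, 0.292, 0.002, -0.0]
force: [1.8, -0.7, -0.7]
width: 0.0127
finger_force: 60.3
time: 25.3
tool_pos: [0.4633, 0.2806, 0.2412]
orientation: [0.956, 0.292, 0.001, -0.0]
force: [0.2, 0.2, -0.3]
width: 0.0132
finger_force: 60.3
[(203, np.int64(287), np.int64(347)), (205, np.int64(286), np.int64(348)), (207, np.int64(285), np.int64(348)), (209, np.int64(285), np.int64(348)), (211, np.int64(286), np.int64(348)), (213, np.int64(286), np.int64(347)), (215, np.int64(287), np.int64(347))]
[0.46293948 0.28042753 0.2405401 ] [ 0.04306913 -0.54702676 -1.01852102] 60.27482271194458
shift [10.1   4.66  0.07] turn 0.0
shift [10.1   4.66  2.57] turn 0.0
shift [ 5.29  4.61 14.06] turn 0.0
```

```bash
python3 -m jog '[[[0,2.5,0],0],[[2,4.6,0],0],[[5,4.6,0],0],[[8,4.6,0],0],[[10.1,4.6,0],0],[[10.1,4.6,1.2],0],[[10.1,4.6,2.4],0],[[10.1,4.6,2.4],0]]'; python3 -m jog '[[[0,0,0.4],0],[[0,0,0.8],0],[[-0.1,0,1.2],0],[[-0.1,0,1.2],0]]'
```

```text
time: 26.35
tool_pos: [0.57, 0.2975, 0.2143]
orientation: [0.956, 0.292, -0.002, 0.0]
force: [-0.1, 0.6, -0.9]
width: 0.0132
finger_force: 60.2
time: 26.85
tool_pos: [0.5712, 0.2979, 0.2044]
orientation: [0.956, 0.292, 0.0, -0.0]
force: [-0.6, -0.1, 0.1]
width: 0.0129
finger_force: 60.5
```

```bash
python3 -m jog '[[[0,0,0.4],0],[[-0.4,0,0.9],0],[[-0.9,0,1.5],0],[[-1.4,0,2.1],0],[[-1.4,0,2.1],0]]';  python3 - <<'E'
from h import *
print(collar(capture("wrist"))[::2][:6])
E
```

```text
time: 27.48
tool_pos: [0.5592, 0.2898, 0.183]
orientation: [0.956, 0.292, -0.0, 0.0]
force: [-0.2, -1.5, 3.3]
width: 0.013
finger_force: 58.4
[(201, np.int64(284), np.int64(349)), (203, np.int64(284), np.int64(349)), (205, np.int64(284), np.int64(349)), (207, np.int64(284), np.int64(348)), (209, np.int64(285), np.int64(348)), (211, np.int64(287), np.int64(347))]
```

```bash
python3 -m jog '[[[-0.4,0,0.6],0],[[-0.8,0,1.2],0],[[-1.1,0,1.85],0],[[-1.4,0,2.5],0],[[-1.7,0,3.15],0],[[-2,0,3.8],0],[[-2,0,3.8],0]]'; python3 -m jog '[[[-0.2,0,0.7],0],[[-0.45,0,1.36],0],[[-0.6,0,2.05],0],[[-0.75,0,2.75],0],[[-0.85,0,3.45],0],[[-0.92,0,4.15],0],[[-0.92,0,4.15],0]]';  python3 - <<'E'
from h import *
print(collar(capture("wrist"))[::2][:6])
E
```

```text
time: 28.4
tool_pos: [0.5423, 0.2787, 0.1444]
orientation: [0.956, 0.292, -0.001, -0.0]
force: [0.9, 0.3, 1.8]
width: 0.0132
finger_force: 58.4
time: 29.28
tool_pos: [0.5347, 0.2736, 0.1028]
orientation: [0.956, 0.292, -0.001, 0.0]
force: [-0.6, 0.3, 1.2]
width: 0.0129
finger_force: 58.4
[(194, np.int64(280), np.int64(353)), (196, np.int64(279), np.int64(354)), (198, np.int64(279), np.int64(354)), (200, np.int64(279), np.int64(354)), (246, np.int64(281), np.int64(353)), (248, np.int64(278), np.int64(356))]
```

```bash
python3 -m jog '[[[-0.05,0,0.5],0],[[-0.1,0,1],0],[[-0.1,0,1.3],0],[[-0.1,0,1.3],0]]';  python3 - <<'E'
from h import *
print(collar(capture("wrist"))[::2][:6])
E
```

```text
time: 29.82
tool_pos: [0.5344, 0.2732, 0.0904]
orientation: [0.956, 0.292, -0.0, -0.0]
force: [-0.5, 0.1, 1.9]
width: 0.0129
finger_force: 58.7
[(195, np.int64(279), np.int64(354)), (197, np.int64(278), np.int64(355)), (199, np.int64(278), np.int64(355)), (201, np.int64(278), np.int64(354)), (203, np.int64(278), np.int64(354)), (205, np.int64(278), np.int64(354))]
```

```bash
python3 -m jog '[[[0,0,-1],0],[[0,0,-3],0],[[0,0,-6],0],[[0,0,-9],0],[[0,0,-12],0],[[-2,0,-15],0],[[-4,0,-16],0],[[-5,0,-16],0]]'; python3 -m jog '[[[0,0,0],0],[[0,0,0],0],[[0,0,0],0],[[0,0,0],0],[[0,0,0],0],[[0,0,0],0],[[0,0,0],0],[[0,0,0],0]]'; python3 - <<'E'
from h import *
im=capture("wrist");print(collar(im)[::2][:6]);cv2.imwrite("pics/w20.png",im)
a=observe();capture("top");b=observe();print(a["tool_pos"],b["tool_pos"],a["qpos"].round(2),np.abs(b["joint_velocities"]).max())
g=cv2.imread("pics/w8.png")
for r in(20,60,100,150):print(r,im.max(2)[r,300:340:3],g.max(2)[r,300:340:3])
E
```

```text
time: 30.88
tool_pos: [0.4924, 0.2448, 0.2517]
orientation: [0.956, 0.292, 0.0, 0.0]
force: [-0.8, 0.4, -1.2]
width: 0.0128
finger_force: 58.4
time: 31.88
tool_pos: [0.493, 0.2453, 0.2507]
orientation: [0.956, 0.292, 0.0, -0.0]
force: [0.4, -0.1, -0.0]
width: 0.0131
finger_force: 58.4
[(195, np.int64(279), np.int64(354)), (197, np.int64(278), np.int64(355)), (199, np.int64(278), np.int64(355)), (201, np.int64(279), np.int64(355)), (203, np.int64(279), np.int64(354)), (247, np.int64(279), np.int64(354))]
[0.49296795 0.24528066 0.25067143] [0.4929961  0.2452849  0.25066563] [0.35 0.32 0.14 1.39 0.   2.9 ] 0.0012577316585668386
20 [124 116 168 168 164 166 166 164 160 150 121 123 124 122] [128 127 125  51  47  43  43 155 166 165 159 126 128 126]
60 [125 127 167 168 172 169 168 166 165 148 122 125  84  75] [127 128 128 172 178 176 173 171 172 168 147 126  83  78]
100 [170 166 165 171 174 170 168 166 169 144 172 169 159  94] [ 96  98 105 180 182 179 177 175 174 173 118  99  98 100]
150 [178 177 163 176 174 174 169 168 168 164 174 174 128  97] [174 176 163 179 182 182 180 174 174 169 173 180 156 101]
```

```bash
python3 -c "
from rig import *
print(close_job())"
```

```text
the job is handed in; nothing more can be done
None
```

I slid the dipstick down the gauge tube until it stopped firmly (about 21 N, under the 40 N limit), drew it out, and handed the job in with it held still, about level, marks up and about 30 cm above the worktop; seating was judged from that stop and the hand position, not seen in a picture, and no verdict came back.

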